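# Hold the lime over the cup with bar tongs

## Task

Pick up the bar tongs from their rest, nip the small lime off its stand between the tips of the tongs without ever touching the lime with the gripper itself, and carry it to the steel cup. Finish while still holding the tongs squeezed on the lime, with the lime still, centred over the cup's mouth a few centimetres above the rim, touching neither cup nor anything else; leave the big lime, the jigger, the strainer and the cup where they stand.

Things in the scene. Friction and masses are not known exactly. Their poses are not given: they have to be found in the camera images.
- tongs: loose V-shaped steel bar tongs, 110 g, 179 mm long, lying flat on the bars of the rest. Origin: underside of the hinge (back) end, centre of a 26 mm round post; x forward along the middle line to the tips, z up. Two mirror-image arms (+y, -y): strips on edge, 4 mm thick, 18 mm high (14 to 16 near the tips), each hinged at y = +-8 mm and sprung open on its own. Centre of mass near x = 60 mm
- tongs_grip (a point): midway between the arms' flat grip panels (x = 53 to 97 mm of the tongs), 75 mm ahead of the hinge end, 9 mm above the underside: squeeze across y here. Panels' outer faces are 56 mm apart here when open (58 mm at x = 86, where a 22 mm pad touches first); parallel and 44 mm apart when the tips hold the small lime
- tongs_tips (a point): midway between the tips, 165 mm ahead of the hinge end (90 mm ahead of tongs_grip), 9 mm above the underside. Tips are shallow cups, 30 mm long in x, 16 mm high. Gap between them here: about 60 mm open, 49 mm with the gripper's fingers 53 mm apart on the grip panels, 34 mm with them 44 mm apart
- tongs_left (a joint): angle of the +y arm: 0 = sprung fully open, 0.079 rad = tips 34 mm apart if both arms are there, 0.17 rad = fully closed. The spring pushes outwards on a finger at the grip panel with 6 N when open, plus 0.4 N per mm of squeeze of that arm; it reopens when let go
- tongs_right (a joint): angle of the -y arm, same as the other
- rest: fixed dark wooden tongs rest. Origin: centre of its underside on the counter, x along the tongs. Two cross bars 14 mm wide (x), 100 mm long (y), 18 mm high at x = -70 and +70 mm, joined by a strip 30 mm wide, 5 mm high. At the start the tongs' hinge end is at about x = -78 mm: the grip point is over the free middle
- lime: the small lime, loose, about 25 g: a round barrel shape, 34 mm in diameter (widest 17 mm above its underside) and 36 mm high, trimmed flat underneath so that it stands upright on one of the two stands. Origin: centre of its flat underside, z up
- big_lime: bystander: a larger lime of like shape, 56 mm in diameter, 54 mm high, loose on the other stand. Origin: centre of its underside
- stand_a: fixed brass pedestal that carries the small lime: 50 mm high, flat round top 48 mm in diameter, foot 68 mm in diameter. Origin: centre of its underside on the counter
- stand_b: fixed pedestal like stand_a, carries the big lime
- cup: plain round steel cup, loose, 300 g, standing upright, 90 mm high, mouth 80 mm in outer diameter, wall 3 mm. Origin: centre of its underside, z up
- jigger: bystander: loose brass double-ended jigger, 105 mm high, 48 mm wide, beyond the stands. Origin: centre of its underside
- strainer: bystander: loose flat steel strainer, disc 88 mm in diameter about 11 mm high with a flat 20 mm wide handle reaching 132 mm from the disc's centre along its -x, lying on the counter between the robot and the stands. Origin: centre of the disc's underside
Not all that is in view belongs to the job. What is shaped like the tongs but blue or purple is not meant.

How it is judged:
By the outcome, as a careful person would: the job done as asked, in the order asked, and still so for the second after the job is handed in, while the arm keeps its last pose, push and grip.
It also fails if it takes over 51 s, if anything falls off the work surface, if the arm or the gripper's body presses on something with over 40 N, if the wrist force passes 120 N, or if a joint passes its speed limit or range.

## Robot

A 7-joint arm with a two-finger parallel gripper is mounted at the origin on the work surface. World frame = base frame: x ahead of the robot, y to its left, z up, the work surface at z = 0. Lengths are in m, angles in rad, forces in N, time in s.
With the tool pointing down it reaches from about 0.4 to 0.875 m from the base axis. Payload 6.5 kg.
Tool frame: the origin (TCP) lies midway between the tips of the shut fingers; the grasp point (between the pads) lies 19 mm behind it (r.grip_depth is the distance from the TCP to the grasp point, in m); z points along the fingers, y is the line along which they close (so a half turn about z gives the same grasp; the last joint's range is limited). The gripper opens to 85 mm and grips with 20 to 120 N. Pads are 22 mm wide; open, the fingers measure 114 mm over their backs; the gripper's body (76 mm by 85 mm) begins 54 mm behind the grasp point. The pads swing forward as they close: fully open they stand 13 mm farther back than shut.
Start: joints at [-1.407, 0.536, -0.004, 1.538, 0.003, 1.067, -0.071], TCP at [0.148, 0.633, 0.231] pointing down, gripper open.
Joint ranges: [-2.7, 2.7], [-0.37, 2.16], [-1.27, 1.26], [0.24, 2.4], [-1.31, 4.45], [0.19, 1.91], [-2.76, 2.76]. Speed limits (rad/s): [2.39, 2.39, 3.14, 3.14, 3.14, 3.14, 3.14].

## Interface

Orientations are given as a rotation vector (axis times angle).
In Python, from workcell import r gives the robot as it stands. The module is installed in compiled form; this text tells all that it offers. Calls block until the motion is done:
- r.move_to(position, orientation): joint-space move of the TCP to a pose.
- r.move_straight(position, v=0.15, rot=None, max_force=None): straight line of the TCP; rot=None keeps the orientation; v is the mean speed in m/s. With max_force (N) it stops when the force on the tool has changed by that much, and returns True; else False.
- r.move_j(angles): joint-space move.
- r.release() and r.grasp(strength=None): open the fingers fully, or close them until they stop; strength is the grip in N (None keeps the last).
- r.sleep(seconds).
- r.solve_ik(position, orientation): joint angles nearest the present ones, or None.
- r.read_camera(name): name is "side" or "top"; returns a dict with "img" (420x560x3 uint8, blue, green, red), "intrinsics" (3x3 intrinsics, pixels), "T" (4x4, takes a point from camera to world coordinates). Camera axes: x right, y down, z forward; pixel columns grow to the right and rows downward; lengths in m; the calibration is good to about 2 mm. A picture is of the moment at which its call begins. There is no depth.
A pose or a line that the arm cannot do raises r.MotionError and nothing moves.
- r.finish_job(): hands the job in, once; it reports no verdict.
Readings, each from a call of its own:
- r.read_t(): time.
- r.read_joint_positions(): joint angles.
- r.read_dq(): joint speeds.
- r.read_effort(): joint torques, N m.
- r.read_ee_pos(): TCP position.
- r.read_tool_rot(): TCP orientation.
- r.read_ft_force(): force on the tool from outside, world axes, zero at the start.
- r.read_ft_torque(): the same for the moment, N m.
- r.read_gripper_width(): opening from 0.0 (shut) to 1.0 (fully open).
Only numpy, scipy, OpenCV 4.12 (cv2) and the standard library are available. Lean on these libraries where they do the work, as an engineer would, in place of code of your own. Each camera call takes 0.05 s, during which the arm holds its last target. There are 200 camera calls.

## Working session

There is one attempt and no reset: what is moved stays moved. The work goes in short steps, each a Python script; the robot and the scene stay as the last script left them, time stands still between calls to the robot, and variables do not carry over. Pictures are saved under pics/ and viewed, on a budget of 10 in all, crops included, one or two more only if the job needs it, and the job is handed in when it is done.

```bash
mkdir -p pics
python3 - <<'E'
from workcell import r
import cv2,numpy as np
np.set_printoptions(precision=4,suppress=True)
for n in("top","side"):
    c=r.read_camera(n);cv2.imwrite(f"pics/{n}0.png",c["img"]);print(n,c["intrinsics"],c["T"])
print(r.read_t(),r.read_ee_pos(),r.read_tool_rot(),r.grip_depth,r.read_gripper_width())
E
```

```text
top [[445.1976   0.     280.291 ]
 [  0.     445.1976 208.9945]
 [  0.       0.       1.    ]] [[ 0.0196 -0.9875  0.1563  0.2746]
 [-0.9998 -0.0205 -0.0046  0.1286]
 [ 0.0077 -0.1562 -0.9877  1.4825]
 [ 0.      0.      0.      1.    ]]
side [[519.9857   0.     276.6825]
 [  0.     519.9857 211.1113]
 [  0.       0.       1.    ]] [[ 0.73   -0.4202  0.539  -0.3033]
 [-0.6832 -0.4273  0.5922 -0.7862]
 [-0.0185 -0.8005 -0.599   0.9585]
 [ 0.      0.      0.      1.    ]]
0.1 [0.1479 0.6323 0.2305] [-0.36   -3.1209  0.0025] 0.0187 0.9980962110855864
```

View pics/top0.png

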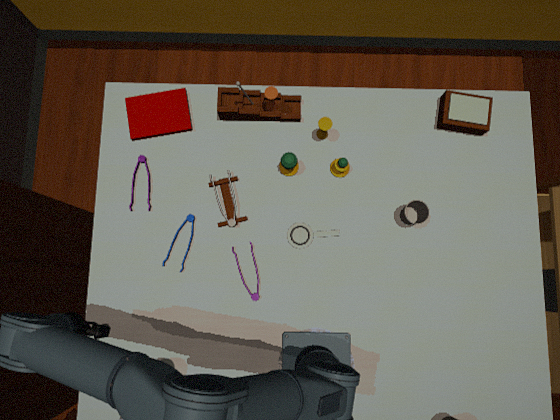

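View pics/side0.png

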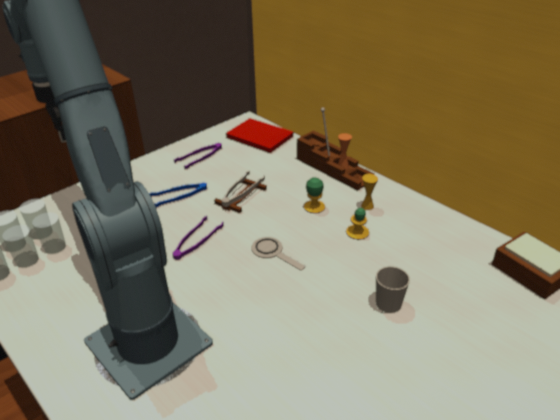

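Top view: rest with tongs at about (228,200), big lime (289,160), small lime (342,163), jigger (325,125), strainer (300,235), cup (410,213). The side view shows the same. I'll zoom on the tongs, limes and cup.

Run:
```python
import cv2,numpy as np
t=cv2.imread("pics/top0.png");s=cv2.imread("pics/side0.png")
a=cv2.resize(t[160:240,195:265],None,fx=5,fy=5,interpolation=cv2.INTER_CUBIC)  # 350x400
b=cv2.resize(s[165:215,205:275],None,fx=5,fy=5,interpolation=cv2.INTER_CUBIC)  # 350x250
c=cv2.resize(t[145:185,325:360],None,fx=5,fy=5,interpolation=cv2.INTER_CUBIC)  #175x200
d=cv2.resize(t[190:235,385:440],None,fx=4,fy=4,interpolation=cv2.INTER_CUBIC)  #220x180
e=cv2.resize(s[260:315,365:415],None,fx=4,fy=4,interpolation=cv2.INTER_CUBIC)  #200x220
o=np.zeros((600,800,3),np.uint8)
for im,x,y in((a,0,0),(b,360,0),(c,360,260),(d,550,260),(e,550,450-5)):
    h,w=im.shape[:2];h=min(h,600-y);w=min(w,800-x);o[y:y+h,x:x+w]=im[:h,:w]
cv2.imwrite("pics/z1.png",o)
```

```text
(no output)
```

View pics/z1.png

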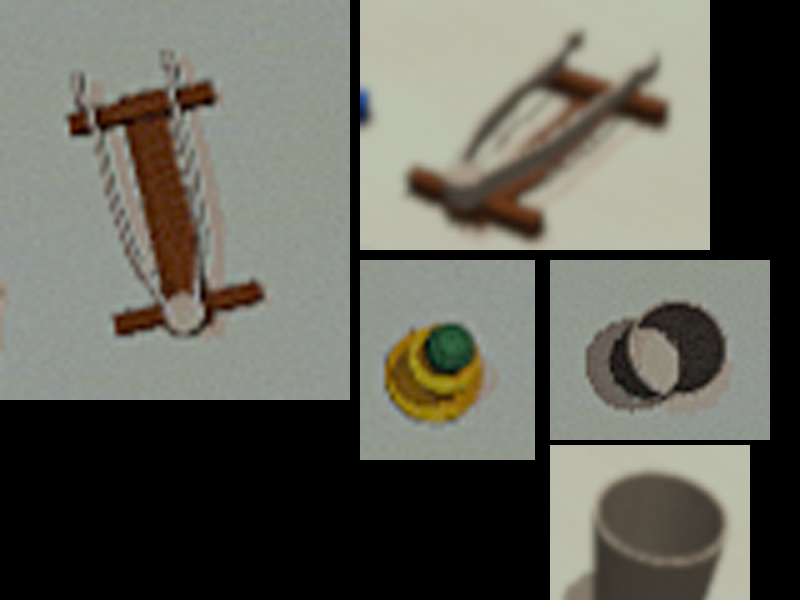

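The crop shows the hinge at top px ≈(231.6,222.8), with tips at about (210.6,175.6) and (228.4,171). In the side view the hinge is at ≈(225.4,202) and the tips at (248,173) and (264,177.4). The cup mouth is at top ≈(416.7,211.8) and side ≈(392.5,278). Next step is to triangulate.

```bash
cat > h.py <<'E'
import numpy as np,cv2
np.set_printoptions(precision=4,suppress=True)
K={"top":np.array([[445.1976,0,280.291],[0,445.1976,208.9945],[0,0,1]]),"side":np.array([[519.9857,0,276.6825],[0,519.9857,211.1113],[0,0,1]])}
T={"top":np.array([[.0196,-.9875,.1563,.2746],[-.9998,-.0205,-.0046,.1286],[.0077,-.1562,-.9877,1.4825]]),
"side":np.array([[.73,-.4202,.539,-.3033],[-.6832,-.4273,.5922,-.7862],[-.0185,-.8005,-.599,.9585]])}
def ray(n,p):
    d=T[n][:,:3]@np.linalg.solve(K[n],[p[0],p[1],1]);return T[n][:,3],d/np.linalg.norm(d)
def plane(n,p,z):
    o,d=ray(n,p);return o+d*(z-o[2])/d[2]
def tri(a,b):
    A=np.zeros((3,3));v=np.zeros(3);R=[ray("top",a),ray("side",b)]
    for o,d in R:
        M=np.eye(3)-np.outer(d,d);A+=M;v+=M@o
    x=np.linalg.solve(A,v);return x,max(np.linalg.norm(np.cross(x-o,d)) for o,d in R)
def proj(n,X):
    c=T[n][:,:3].T@(np.asarray(X)-T[n][:,3]);c=K[n]@c;return c[:2]/c[2]
E
python3 - <<'E'
from h import *
t=cv2.imread("pics/top0.png");s=cv2.imread("pics/side0.png")
def blobs(im,lo,hi,amin=15):
    m=cv2.inRange(cv2.cvtColor(im,cv2.COLOR_BGR2HSV),lo,hi)
    m_=cv2.connectedComponentsWithStats(m)
    return [(m_[3][i],m_[2][i]) for i in range(1,m_[0]) if m_[2][i][4]>=amin]
for n,im in(("top",t),("side",s)):
    for nm,lo,hi in(("green",(50,80,20),(95,255,255)),("yellow",(20,150,80),(32,255,255)),("brown",(3,120,30),(14,255,150))):
        for c,st in blobs(im,lo,hi):
            if 180<c[0]<380 and 100<c[1]<260: print(n,nm,c,st)
print("hinge",tri((231.5,222.7),(225.3,201.9)))
print("tipA",tri((210.6,175.6),(248,173)),plane("top",(210.6,175.6),.03))
print("tipB",tri((228.4,171),(264,177.4)),plane("top",(228.4,171),.03))
print("cup",tri((416.4,211.4),(392.2,277.7)))
E
```

```text
top green [288.5255 160.1378] [281 153  16  16 196]
top green [342.3438 162.2344] [338 158   9   9  64]
top yellow [324.6042 123.4236] [318 117  14  14 144]
top yellow [338.497  169.0651] [330 159  19  18 169]
top yellow [288.9    170.4333] [279 164  19  12  90]
top brown [258.719  103.2187] [ 217   87   84   32 1715]
top brown [233.2917 178.7083] [230 177   8   5  24]
top brown [226.2656 196.8906] [214 178  20  42 320]
top brown [240.2826 219.5   ] [235 217  12   8  46]
top brown [222.1471 223.7353] [218 221  10   6  34]
side green [314.3816 186.3478] [307 178  16  18 207]
side green [359.8095 213.6786] [356 208   9  12  84]
side yellow [369.4237 178.4492] [363 174  14  10 118]
side yellow [315.9524 198.2381] [312 195   9   9  21]
side yellow [367.2462 203.7231] [362 196  10  13  65]
side yellow [314.     206.8497] [305 201  19  12 153]
side yellow [357.3521 228.8951] [347 216  21  23 267]
side brown [330.1656 158.5924] [ 298  131   73   58 2029]
side brown [247.9286 182.    ] [243 179  11   8  42]
side brown [261.1379 186.2069] [257 184   9   5  29]
side brown [218.4167 201.7917] [216 199   6   6  24]
side brown [233.8989 206.0225] [224 199  18  13  89]
hinge (array([0.456 , 0.2817, 0.0254]), np.float64(0.00015757589018795023))
tipA (array([0.6132, 0.3576, 0.0254]), np.float64(0.0003793659898169549)) [0.6125 0.3567 0.03  ]
tipB (array([0.6304, 0.298 , 0.0276]), np.float64(0.00033374457207854493)) [0.6295 0.2979 0.03  ]
cup (array([ 0.4963, -0.3102,  0.0873]), np.float64(0.0004042916572019214))
```

Run:
```python
from h import *
from workcell import r
q=lambda u,v:plane("top",(195+(u+.5)/5-.5,160+(v+.5)/5-.5),.016)
f=(q(70,125)+q(215,92))/2;n=(q(115,325)+q(263,292))/2
d=f-n;yaw=np.arctan2(d[1],d[0]);u=np.array([np.cos(yaw),np.sin(yaw)])
print("bars",f,n,np.linalg.norm(d),np.degrees(yaw))
b=q(70,125)-q(215,92);print("bar len",np.linalg.norm(b),"perp yaw",np.degrees(np.arctan2(b[1],b[0]))-90)
c=(f+n)[:2]/2;print("rest",c,"hinge pred",c-.078*u,"grip pred",c-.003*u)
print("small",tri((342.4,162.4),(359.8,213.7)),"big",tri((288.5,160.5),(314.4,186.5)))
print("jig",tri((324.6,123.4),(369.4,178.4)))
print("strainer",plane("top",(300,235),.01))
for z in (.07,.018): print(plane("top",(231.5,222.7),.036))
```

```text
bars [0.597  0.3159 0.016 ] [0.4621 0.2798 0.016 ] 0.13972084611034766 15.011033956013698
bar len 0.0996915695957419 perp yaw 14.387018423040004
rest [0.5295 0.2979] hinge pred [0.4542 0.2777] grip pred [0.5266 0.2971]
small (array([ 0.6577, -0.0787,  0.0672]), np.float64(0.0004157963141833031)) big (array([0.658 , 0.0983, 0.0747]), np.float64(0.0001413391364751983))
jig (array([ 0.776 , -0.0154,  0.1027]), np.float64(0.000666854142164931))
strainer [0.4216 0.0546 0.01  ]
[0.4548 0.2805 0.036 ]
[0.4548 0.2805 0.036 ]
```

```bash
cat >> h.py <<'E'
from scipy.spatial.transform import Rotation as R
def rot(yaw,flip=1):
    x=flip*np.array([np.cos(yaw),np.sin(yaw),0]);z=np.array([0,0,-1.]);y=np.cross(z,x)
    return R.from_matrix(np.c_[x,y,z]).as_rotvec()
E
python3 - <<'E'
from h import *
from workcell import r
y=np.radians(15.2);g=np.array([.526,.300])
for f in(1,-1):
    for p,yy in(((*g,.16),y),((.568,-.079,.07),0.),((.42,-.262,.13),np.radians(-28))):
        print(f,r.solve_ik(p,rot(yy,f)))
q0=r.read_joint_positions()
f=min((1,-1),key=lambda f:np.abs(np.array(r.solve_ik((*g,.16),rot(y,f)))-q0).max());print("flip",f)
r.move_to((*g,.13),rot(y,f));print(r.read_t(),r.read_ee_pos())
for n in("top","side"): cv2.imwrite(f"pics/{n}1.png",r.read_camera(n)["img"])
print(r.read_ft_force())
E
```

```text
1 [-1.0274  0.6168  0.6168  1.7477 -0.435   0.9172 -1.5331]
1 [-0.3393  0.6996  0.5473  1.8727 -0.5338  0.7189 -1.0553]
1 [-0.3254  0.7072  1.092   2.0637 -0.8294  0.8977 -0.8154]
-1 [-0.6111  0.5428  0.0254  1.7218 -0.017   0.8772  1.2575]
-1 [-0.137   0.6437  0.2641  1.8607 -0.2551  0.67    1.8485]
-1 [-0.179   0.5666  0.8441  2.0577 -0.606   0.7814  2.1196]
flip -1
1.9583 [0.5254 0.3015 0.1302]
[-0.1283 -0.1133  0.1417]
```

Run:
```python
from h import *
from workcell import r
print(r.move_straight((.526,.300,.006),v=.12,max_force=8),r.read_ee_pos(),r.read_ft_force())
r.grasp(20);print(r.read_gripper_width(),r.read_t(),r.read_ee_pos(),r.read_ft_force())
r.sleep(.3);print(r.read_gripper_width())
for n in("top","side"): cv2.imwrite(f"pics/{n}2.png",r.read_camera(n)["img"])
t=cv2.imread("pics/top2.png");s=cv2.imread("pics/side2.png")
o=np.hstack([cv2.resize(t[150:240,190:270],(400,450),interpolation=cv2.INTER_CUBIC),cv2.resize(s[120:210,205:285],(400,450),interpolation=cv2.INTER_CUBIC)])
cv2.imwrite("pics/z2.png",o)
```

```text
False [0.5266 0.3004 0.0068] [-0.981  -0.1702  0.2265]
0.3905009433015958 3.7917 [0.5285 0.3014 0.0089] [-0.2301 -0.3474 16.8951]
0.3902898288182328
```

View pics/z2.png

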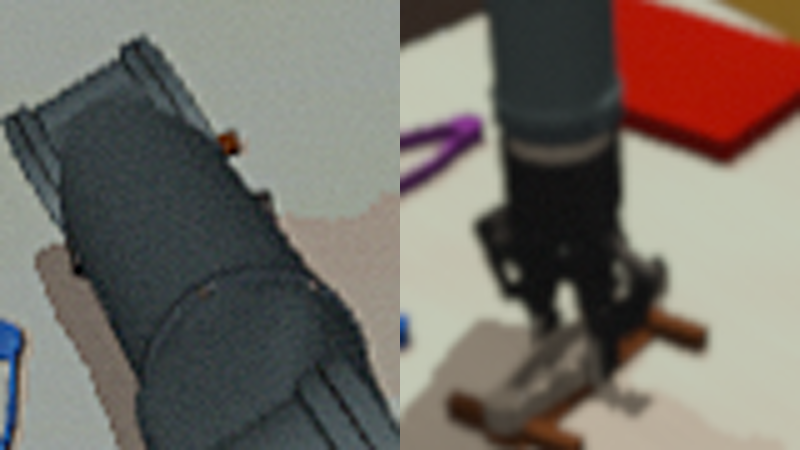

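The 20 N grip closed the tongs almost fully (width about 33 mm). I need a partial close, so I'll try a weaker grip that roughly balances the springs.

Grip strength is clamped at 20 N, which closes the tongs fully when I squeeze on the panels. Moving the pads closer to the hinge gives 20 N less leverage against the springs, so the strength setting can then control the opening. I'll test this on the rest.

```bash
cat >> h.py <<'E'
YW=np.radians(15.2);U=np.array([np.cos(YW),np.sin(YW)]);G=np.array([.527,.3005])
def at(x,z): return (*(G+(x-.075)*U),z)   # pad centre at tongs x
def snap(r,n):
    a=[]
    for c in("top","side"):
        im=r.read_camera(c)["img"];cv2.imwrite(f"pics/{c}_{n}.png",im);a.append(im)
    return a
E
python3 - <<'E'
from h import *
from workcell import r
r.release();r.move_straight(at(.075,.055),v=.2)
for x in(.032,.022):
    r.move_straight(at(x,.055),v=.2);r.move_straight(at(x,.0205),v=.12,max_force=10)
    print(x,r.read_ee_pos(),r.read_ft_force());r.grasp(20)
    print(r.read_gripper_width(),r.read_ft_force(),r.read_t())
    t,s=snap(r,f"x{int(x*1000)}")
    if x>.03: r.release();r.move_straight(at(x,.055),v=.2);a=(t,s)
o=[cv2.resize(i,(400,300),interpolation=cv2.INTER_CUBIC) for i in(a[0][150:225,185:285],a[1][150:225,200:300],t[150:225,185:285],s[150:225,200:300])]
cv2.imwrite("pics/z3.png",np.vstack([np.hstack(o[:2]),np.hstack(o[2:])]))
E
```

```text
0.032 [0.4857 0.289  0.0201] [ 1.2404 -0.2403 -0.3059]
0.42957122751583726 [-0.1155 -0.9014 10.9718] 7.8417
0.022 [0.4757 0.2864 0.0201] [0.4114 0.5449 0.264 ]
0.4074862656786877 [-1.1532 -0.7267  5.8385] 10.0667
```

View pics/z3.png

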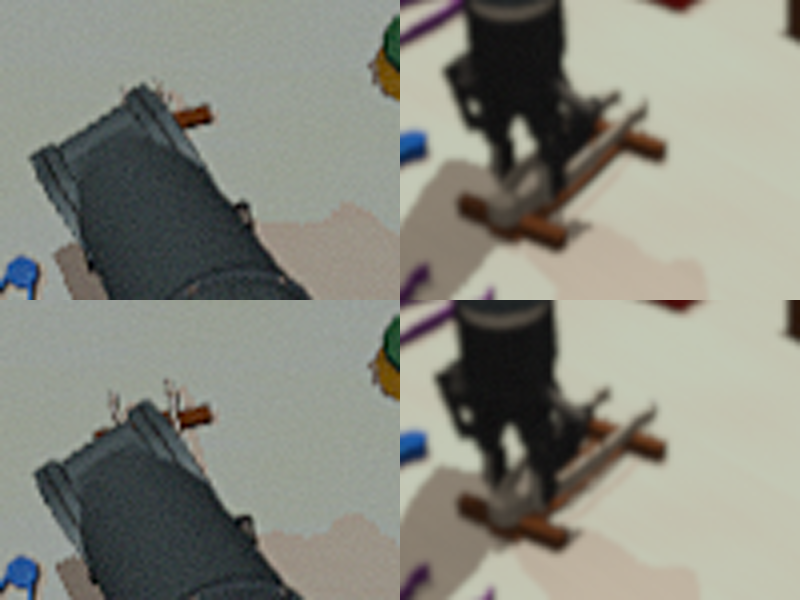

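Leverage works: with the pads at x≈22 mm the tips stand about 45 mm apart (top crop (115,400)/(172,385)). At 32 mm they close much further. I'll lift with the x≈22 mm grip, go above the small lime and look.

Run:
```python
from h import *
from workcell import r
p=r.read_ee_pos();r.move_straight((p[0],p[1],p[2]+.04),v=.06)
print(r.read_gripper_width(),r.read_ft_force(),r.read_ft_torque())
r.move_straight((p[0],p[1],.17),v=.15)
r.move_straight((.500,-.079,.175),v=.2,rot=rot(0.,-1));r.sleep(.2)
print(r.read_gripper_width(),r.read_ft_force(),r.read_t(),r.read_ee_pos(),r.read_joint_positions())
t,s=snap(r,"pre")
for X in((.657,-.079,.17),(.657,-.079,.067)): print(proj("top",X),proj("side",X))
o=[cv2.resize(t[120:220,300:400],(400,400),interpolation=cv2.INTER_CUBIC),cv2.resize(s[130:230,290:390],(400,400),interpolation=cv2.INTER_CUBIC)]
cv2.imwrite("pics/z4.png",np.hstack(o))
```

```text
0.3801343336911142 [-0.3008  0.3549 -2.3212] [0.011  0.0717 0.0058]
0.378330968994682 [-0.207   0.1507 -0.8179] 14.0583 [ 0.5    -0.0784  0.175 ] [-0.0782  0.3709  0.178   1.9738 -0.0894  0.8043  1.7219]
[347.5251 153.7658] [362.4834 183.608 ]
[342.5943 162.5272] [359.5572 213.9195]
```

View pics/z4.png

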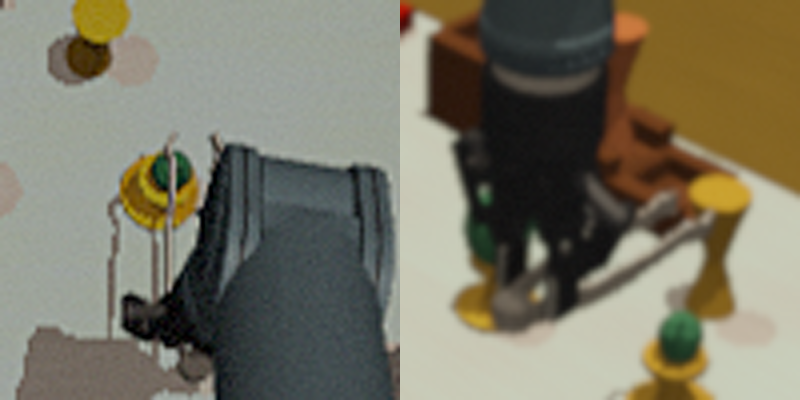

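In the air the arms closed further (tip ends top crop (172,140)/(215,140), about 31 mm apart), because friction on the bars had been holding them open. That fits 20 N at a 33 mm lever. I'll put the tongs back on the rest, regrip 5.5 mm nearer the hinge, lift a little and check.

Run:
```python
from h import *
from workcell import r
a=tri((342.6,154.6),(357.6,179.6));b=tri((353.4,154.6),(368.4,185.1));print("tips",a,b,np.linalg.norm(a[0]-b[0]))
p=at(.022,.06);r.move_straight((p[0],p[1],.13),v=.3,rot=rot(YW,-1));r.move_straight(p,v=.2)
print(r.move_straight(at(.022,.0195),v=.06,max_force=6),r.read_ee_pos(),r.read_ft_force())
r.release();r.move_straight(at(.0165,.0203),v=.05);r.grasp(20);print(r.read_gripper_width(),r.read_ee_pos())
q=r.read_ee_pos();r.move_straight((q[0],q[1],.10),v=.12);r.sleep(.1)
print(r.read_gripper_width(),r.read_ft_force(),r.read_t())
t,s=snap(r,"lift2")
print(proj("top",at(.165,.107)),proj("side",at(.165,.107)))
o=[cv2.resize(t[130:230,180:280],(400,400),interpolation=cv2.INTER_CUBIC),cv2.resize(s[110:210,200:300],(400,400),interpolation=cv2.INTER_CUBIC)]
cv2.imwrite("pics/z5.png",np.hstack(o))
```

```text
tips (array([ 0.6526, -0.0636,  0.1775]), np.float64(0.000954300545016982)) (array([ 0.6552, -0.0977,  0.1743]), np.float64(0.0020860978736309617)) 0.03435285920805815
True [0.4749 0.2861 0.0209] [-0.2654 -1.4021  2.944 ]
0.3992400635156488 [0.4708 0.2852 0.0206]
0.3803883380077251 [ 1.4005 -0.4253 -0.9903] 18.9917
[217.3634 169.8098] [253.7538 155.3581]
```

View pics/z5.png

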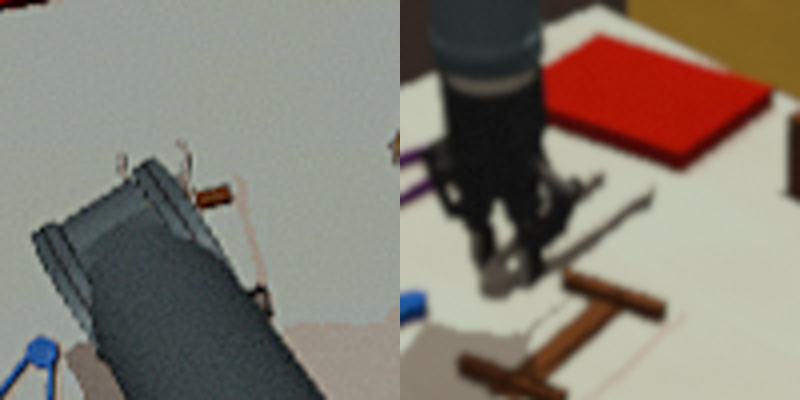

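Lifted tips are at top crop (122,155)/(183,143) and side (600,178)/(650,193), about 48 mm apart, so there is room around the 34 mm lime. I'll measure the offset, then go above the lime and check.

Run:
```python
from h import *
from workcell import r
a=tri((210.1,168.4),(249.6,154.1));b=tri((225.4,165.4),(262.1,157.9));m=(a[0]+b[0])/2
print("tips",a,b,np.linalg.norm(a[0]-b[0]))
e=r.read_ee_pos();d=m-e;print("offset fwd,left,up",d[:2]@U,d[:2]@[-U[1],U[0]],d[2])
r.move_straight((e[0],e[1],.17),v=.2)
r.move_straight((.509,-.079,.15),v=.22,rot=rot(0.,-1));r.sleep(.25)
print(r.read_gripper_width(),r.read_ft_force(),r.read_t(),r.read_ee_pos())
t,s=snap(r,"pre2")
o=[cv2.resize(t[130:190,310:380],(390,336),interpolation=cv2.INTER_CUBIC),cv2.resize(s[160:240,320:400],(400,400),interpolation=cv2.INTER_CUBIC)[:336]]
o=[cv2.resize(t[130:190,310:370],(400,400),interpolation=cv2.INTER_CUBIC),cv2.resize(s[165:245,320:400],(400,400),interpolation=cv2.INTER_CUBIC)]
cv2.imwrite("pics/z6.png",np.hstack(o))
```

```text
tips (array([0.6188, 0.3491, 0.0994]), np.float64(0.0011850552204541339)) (array([0.6294, 0.3004, 0.1014]), np.float64(0.0009647324757797414)) 0.0498534401579555
offset fwd,left,up 0.15878651367643 -0.001824970756842203 0.0012175914301098822
0.3828333044723819 [-0.2884  0.6387 -1.1241] 21.6583 [ 0.509  -0.0785  0.15  ]
```

View pics/z6.png

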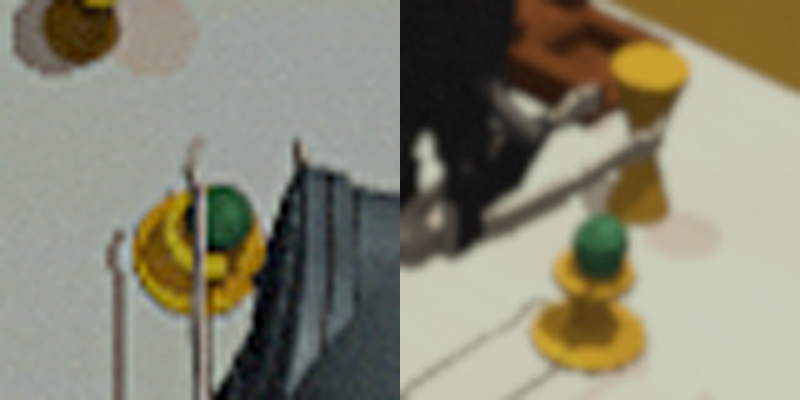

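Run:
```python
from h import *
a=tri((338.8,151.3),(358,183.6));b=tri((354.2,151.3),(371.6,190.6));print(a,b,(a[0]+b[0])/2)
for z in(.145,.155): print(plane("top",(338.8,151.3),z),plane("top",(354.2,151.3),z))
```

```text
(array([ 0.6692, -0.0548,  0.1528]), np.float64(4.628195688658401e-05)) (array([ 0.6701, -0.1023,  0.1523]), np.float64(0.0004537237096721628)) [ 0.6697 -0.0785  0.1526]
[ 0.6716 -0.0559  0.145 ] [ 0.6726 -0.1039  0.145 ]
[ 0.6686 -0.0546  0.155 ] [ 0.6697 -0.1021  0.155 ]
```

The tip ends straddle the lime evenly: y −0.055 and −0.102 against the lime at −0.079. Tip height is ≈ TCP+2.5 mm. Next: descend, squeeze harder, look.

Run:
```python
from h import *
from workcell import r
print(r.move_straight((.5105,-.079,.066),v=.08,max_force=6),r.read_ee_pos(),r.read_ft_force())
r.sleep(.1);r.grasp(45);print(r.read_gripper_width(),r.read_ft_force(),r.read_t());r.sleep(.1)
t,s=snap(r,"nip")
o=[cv2.resize(t[130:190,310:370],(400,400),interpolation=cv2.INTER_CUBIC),cv2.resize(s[165:245,320:400],(400,400),interpolation=cv2.INTER_CUBIC)]
cv2.imwrite("pics/z7.png",np.hstack(o))
```

```text
False [ 0.5109 -0.0791  0.0665] [ 0.0792 -0.0243 -1.5436]
0.34459182349298956 [-0.1106  0.1046 -0.8852] 23.275
```

View pics/z7.png

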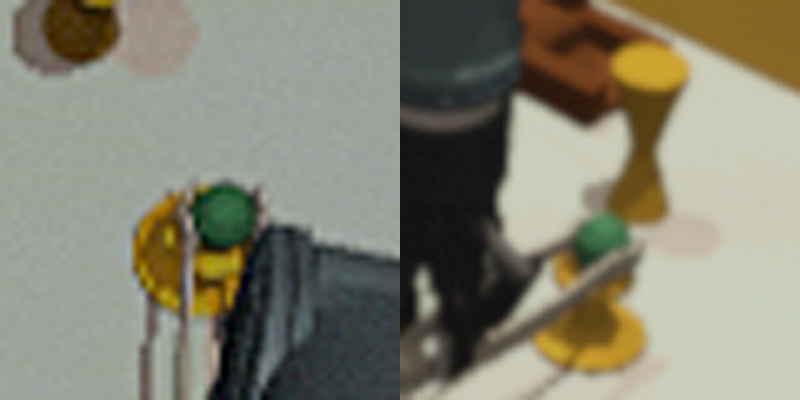

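The lime sits between the tips (top crop (225,215), side (603,240)). I'll lift slowly, confirm it follows, then carry it to the cup.

```bash
cat >> h.py <<'E'
def green(im,lo,hi):
    m=cv2.inRange(cv2.cvtColor(im,cv2.COLOR_BGR2HSV),(50,80,20),(95,255,255))
    n,_,st,c=cv2.connectedComponentsWithStats(m)
    return [(c[i],st[i][4]) for i in range(1,n) if st[i][4]>=15]
E
python3 - <<'E'
from h import *
from workcell import r
r.move_straight((.5105,-.079,.09),v=.05);r.sleep(.1);print(r.read_gripper_width(),r.read_ft_force())
t,s=snap(r,"up1");print(green(t,0,0),green(s,0,0),proj("top",(.658,-.079,.091)),proj("side",(.658,-.079,.091)))
r.move_straight((.5105,-.079,.17),v=.12)
t,s=snap(r,"up2");print(green(t,0,0),green(s,0,0),proj("top",(.658,-.079,.171)),proj("side",(.658,-.079,.171)),r.read_gripper_width(),r.read_t())
E
```

```text
0.34217450585462794 [-0.1001 -0.2025 -0.0672]
[(array([288.5228, 160.1015]), np.int32(197)), (array([344.1014, 160.2899]), np.int32(69))] [(array([310.3091, 183.8727]), np.int32(55)), (array([360.1818, 205.8727]), np.int32(55))] [343.68   160.2956] [360.4465 206.9377]
[(array([348.1282, 153.3846]), np.int32(78)), (array([288.4643, 160.199 ]), np.int32(196))] [(array([313.9048, 179.1905]), np.int32(21)), (array([361.7368, 182.5439]), np.int32(57)), (array([311.3483, 188.8315]), np.int32(89))] [347.5752 153.3565] [362.7497 183.1563] 0.3450429785370538 25.225
```

The lime rises with the tongs. Now carry it.

Run:
```python
from h import *
from workcell import r
r.move_straight((.349,-.309,.17),v=.13);r.sleep(.2)
t,s=snap(r,"cup1");T_=[g for g in green(t,0,0) if g[0][0]>380];S_=[g for g in green(s,0,0) if g[0][1]>190 and g[0][0]>340]
print(T_,S_,r.read_ee_pos(),r.read_gripper_width(),r.read_t(),r.read_ft_force())
if T_ and S_: print(tri(T_[0][0],S_[0][0]))
o=[cv2.resize(t[160:240,380:460],(400,400),interpolation=cv2.INTER_CUBIC),cv2.resize(s[220:320,345:445],(400,400),interpolation=cv2.INTER_CUBIC)]
cv2.imwrite("pics/z8.png",np.hstack(o))
```

```text
[(array([425.1954, 207.2299]), np.int32(87))] [(array([395.6 , 249.87]), np.int32(100))] [ 0.3491 -0.3089  0.17  ] 0.3431389965236138 27.8333 [-0.0395  0.0133 -1.2154]
(array([ 0.4951, -0.3089,  0.1749]), np.float64(0.0009306568338335278))
```

View pics/z8.png

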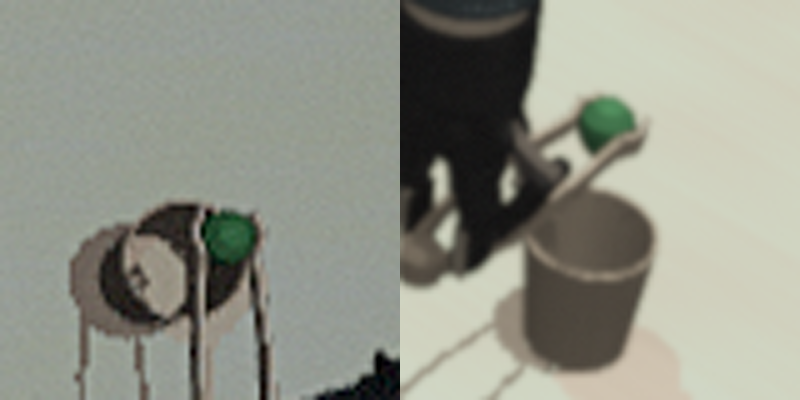

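The lime is held above the cup (side crop (607,122); mouth centre (590,232)), about 2 mm off centre. I'll apply that correction, lower it to about 3 cm above the rim, verify and hand in.

Run:
```python
from h import *
from workcell import r
r.move_straight((.350,-.311,.140),v=.06);r.sleep(.6)
L=[]
for k in range(2):
    t,s=snap(r,f"fin{k}");T_=[g for g in green(t,0,0) if g[0][0]>380];S_=[g for g in green(s,0,0) if g[0][1]>190 and g[0][0]>340]
    L.append(tri(T_[0][0],S_[0][0]));print(L[-1],r.read_gripper_width(),r.read_ft_force(),r.read_ee_pos(),r.read_t());r.sleep(.5)
o=[cv2.resize(t[160:240,380:460],(400,400),interpolation=cv2.INTER_CUBIC),cv2.resize(s[220:320,345:445],(400,400),interpolation=cv2.INTER_CUBIC)]
cv2.imwrite("pics/z9.png",np.hstack(o))
```

```text
(array([ 0.4966, -0.3112,  0.1441]), np.float64(0.0010451308968346398)) 0.34091333281075675 [ 0.1143  0.083  -1.4124] [ 0.35  -0.311  0.14 ] 29.1833
(array([ 0.4969, -0.3113,  0.1441]), np.float64(0.0014423388201358829)) 0.34201052816363664 [-0.7358  0.5465 -1.7388] [ 0.35  -0.311  0.14 ] 29.7833
```

View pics/z9.png

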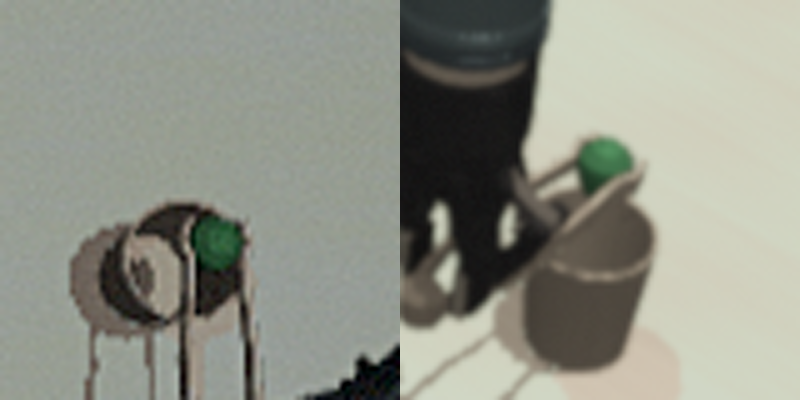

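The lime is still, at (0.497, −0.311), against the cup centre at (0.496, −0.311). Its underside is about 3 to 3.5 cm above the rim and nothing touches the cup.

```bash
python3 -c "
from workcell import r
r.finish_job();print(r.read_t())"
```

```text
the job is handed in; nothing more can be done
the job is handed in; nothing more can be done
```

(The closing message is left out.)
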